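# Hold the bag clip open over the recipe card

### The job

I want to slip a shopping list in behind the recipe card: pick up the larger of the two standing spring clips by its handles, squeeze it wide open and lower it over the middle of the top edge of the wider of the two cards, square to the card, with one jaw on each side and the lips clearly below the edge. Finish while still holding it there, gaping wide and touching nothing of the card; do not nip, press or shift the card on the way, and leave everything else where it is.

Things in the scene. Friction and masses are not known exactly. Their poses are not given: they have to be found in the camera images.
- clip_pin (a point): centre of the hinge pin of the larger spring clip (80 g), which starts upright, rubber lips down, 83 mm tall, pin 42 mm above the lip bottoms. z up; y along the pin (lips 60 mm, handles 40 mm wide along y); x across, the way to squeeze. Two flat steel handles splay up from the pin, symmetric in x: 20 mm over their outer faces at the pin, 48 mm at the tips, 41 mm above it
- clip_spring (a joint): opening angle of the larger clip (rad): 0 closed, 0.628 at its stop. Squeezing the handles opens the lips; the spring gives from about 4 N and needs about 11 N at the stop, where the handles are parallel, 20 mm over their outer faces, and the lips' inner edges are 26 mm apart, 40 mm below the pin
- lip_a (a point): middle of the inner lower lip edge of the clip's -x half (same frame as clip_pin)
- lip_b (a point): middle of the inner lower lip edge of the clip's +x half; coincides with lip_a when closed
- clip: the larger clip, both halves; origin at the lip bottoms when closed, 42 mm below clip_pin. Closed lips are 22 mm thick over both, 12 mm tall; inside, 36 mm is free from lip bottoms to pin. This frame (as clip_pin's) is the -x half's: with the clip squeezed evenly it leans by half the joint value about y
- card: the wider card with its stand: stiff upright pale card 110 mm wide (y), 4 mm thick (x), top edge 112 mm above the table, fixed in a loose wooden foot 56 x 99 x 24 mm, 0.5 kg in all; origin under the middle of the foot, z up
- card_top (a point): middle of the top edge of the wider card; x is normal to the card, y along its edge, z up
- small_clip_pin (a point): hinge pin of the smaller clip, a bystander of like shape, two thirds the size, 55 mm tall, standing upright; pin 28 mm above the table
- small_card_top (a point): middle of the top edge of the narrower card, a bystander: 60 mm wide, top 90 mm above the table, foot 56 x 54 x 24 mm
- cup1: orange muffin cup, 68 mm across, 34 mm tall, between the cards; origin at the centre of its underside
- cup2: second muffin cup, the same, further to the left
- pan: round aluminium pizza pan, 280 mm across, 18 mm tall; origin at the centre of its underside
- lid: black plastic lid lying in the pan, 150 mm across, 36 mm tall with its knob; origin at the centre of its underside
- rack: steel cooling rack 280 (x) by 200 (y) mm, 25 mm tall; origin at table height under its centre
Things that resemble listed ones, but are neither listed nor needed, are in the scene too. What is shaped like the clip but blue or green is not meant.

How it is judged:
By the outcome, as a careful person would: the job done as asked, in the order asked, and still so for the second after the job is handed in, while the arm keeps its last pose, push and grip.
It also fails if it takes over 38 s, if anything falls off the work surface, if the arm or the gripper's body presses on something with over 40 N, if the wrist force passes 120 N, or if a joint passes its speed limit or range.

### The arm

A 6-joint arm with a two-finger parallel gripper is mounted at the origin on the work surface. World frame = base frame: x ahead of the robot, y to its left, z up, the work surface at z = 0. Lengths are in mm, angles in rad, forces in N, time in s.
With the tool pointing down it reaches from about 350 to 725 mm from the base axis. Payload 4.3 kg.
Tool frame: the origin (TCP) lies at the very end of the fingers, on their centre line; the grasp point (between the pads) lies env.pinch_z behind it (env.pinch_z is the distance from the TCP to the grasp point, in mm); z points along the fingers, y is the line along which they close (so a half turn about z gives the same grasp; the last joint's range is limited). The gripper opens to 85 mm and grips with 20 to 120 N. Pads are 22 mm wide; open, the fingers measure 114 mm over their backs; the gripper's body (76 mm by 85 mm) begins 54 mm behind the grasp point. The pads swing forward as they close: fully open they stand 13 mm farther back than shut.
Start: joints at [-1.214, 0.377, 0.081, 1.274, 0, 1.46], TCP at [258.784, -513.515, 231.329] pointing down, gripper open.
Joint ranges: [-2.72, 2.72], [-0.84, 1.66], [-1.02, 1.22], [-1.77, 2.12], [-1.37, 1.28], [-3.14, 3.14]. Speed limits (rad/s): [2.57, 2.57, 3.14, 3.14, 3.14, 3.14].

### API

Orientations are given as [roll, pitch, yaw] about the fixed x, y, z axes, in that order (R = Rz(yaw) Ry(pitch) Rx(roll)).
In Python, from station import env gives the robot as it stands. The module is installed in compiled form; this text tells all that it offers.
- The arm moves only by the tool carry_out, never from a script. Its argument "increments" is a list of rows, each an object of numbers: "rx", "ry", "rz": the turn, a rotation vector about the tool's x, y, z in rad; "x", "y", "z": the shift along the tool's x, y, z in mm; "gripper": the opening, from 0 (shut) to 1 (fully open). A call has exactly 5 rows; each row shifts and turns the commanded pose from where the row before left it, along the tool's axes as they then stand; what a row does not reach is not made up. A row lasts 1/12 s, in which the tool goes at most 41.7 mm and 7.16 degrees, less where a joint would pass 70% of its speed; a pose out of reach is approached as far as the arm can. A call is refused whole if a number of a shift passes 41.7 or a number of a turn 0.125, either way. A call with a gripper value outside its range is refused whole. The fingers move at their own pace and stop on an object; "squeeze" is the grip in N (left out, the last holds). Time passes only in rows, so rows that do not move let the fingers close, or fill a call up. It gives the time, the measured TCP pose, the force, the opening and the grip force at its end, in the units of the state.
- env.sense(): the state, without advancing time (a new reading comes with each control period).
- env.capture(name): name is "scene" or "side" or "wrist"; returns a dict with "image" (420x560x3 uint8, red, green, blue), "z_map" (420x560 float32, mm along the optical axis (not along the pixel's ray), 0 where there is no reading), "vertical_fov" (degrees; the focal length in pixels is half the picture's height over the tangent of half this angle, whatever the lens; pixels are square), "cx", "cy" (the principal point, pixels), "k1" (the pictures are not rectified: a ray, as slopes to the right and down, at radius r is drawn at 1 + k1 r^2 times it, then the intrinsics apply), "rvec" (rotation vector, rad) and "tvec" (3), from world to camera coordinates, as OpenCV has them; the wrist camera has in their place "tool_from_camera" (4x4, takes a point from camera to tool coordinates, whose origin is the TCP and whose axes are the flange's). Camera axes: x right, y down, z forward; pixel columns grow to the right and rows downward; lengths in mm; the calibration is good to about 2 mm. A picture is of the moment at which its call begins: read the wrist's pose just before it.
- env.sign_off(): hands the job in; it is judged then, once.
The state is a dict: "clock": time; "qpos": joint angles; "dq": joint speeds; "joint_torque": joint torques, N m; "position": TCP position; "eef_rot": TCP orientation; "force": force on the tool from outside, world axes, zero at the start; "torque": the same for the moment, N m; "opening": opening from 0.0 (shut) to 1.0 (fully open); "grasp_force": force on a finger pad.
Only numpy, scipy, OpenCV 4.12 (cv2) and the standard library are available. Lean on these libraries where they do the work, as an engineer would, in place of code of your own. Each camera call takes 0.05 s, during which the arm holds its last target. There are 200 camera calls.

## Working session

There is one attempt and no reset: what is moved stays moved. The work goes in short steps, Python scripts to look and compute and a tool call to move; the robot and the scene stay as the last step left them, time stands still between calls to the robot, and variables do not carry over. Pictures are saved under pics/ and viewed, at most 10 in all, crops included, and the job is handed in when it is done.

Besides the shell and the picture viewer there is one more tool, called after "Call:" as name([rows], argument=value, ...), one row to a line, values as JSON. carry_out: Moves the arm, as the interface text tells. Its arguments: {"type":"object","properties":{"increments":{"type":"array"},"squeeze":{"type":"number"}},"required":["increments"]}

```bash
mkdir -p pics; cat > h.py <<'E'
import numpy as np, cv2
from station import env
from scipy.spatial.transform import Rotation as R
def K(c):
    f=210/np.tan(np.radians(c["vertical_fov"])/2); return f
def extr(c,s=None):
    # camera->world 
    if "rvec" in c:
        Rm=cv2.Rodrigues(np.array(c["rvec"],float))[0]; t=np.array(c["tvec"],float).ravel()
        return Rm.T, -Rm.T@t
    T=np.array(c["tool_from_camera"]); Rt=R.from_euler('xyz',s["eef_rot"]).as_matrix()
    return Rt@T[:3,:3], Rt@T[:3,3]+np.array(s["position"])
def slopes(c,uv):
    f=K(c); k=c["k1"]; d=(np.atleast_2d(uv).astype(float)-[c["cx"],c["cy"]])/f
    p=d.copy()
    for _ in range(20): p=d/(1+k*(p**2).sum(1,keepdims=True))
    return p
def ray(c,uv,s=None):
    Rm,o=extr(c,s); p=slopes(c,uv)
    return o,np.c_[p,np.ones(len(p))]@Rm.T
def on_plane(c,uv,z,s=None):
    o,d=ray(c,uv,s); return o+d*((z-o[2])/d[:,2])[:,None]
def cloud(c,s=None):
    v,u=np.mgrid[0:420,0:560]; o,d=ray(c,np.c_[u.ravel(),v.ravel()],s)
    P=(o+d*c["z_map"].reshape(-1,1)).reshape(420,560,3); P[c["z_map"]==0]=np.nan
    return P
E
python3 - <<'E'
from h import *
s=env.sense(); print(s, env.pinch_z)
ims=[]
for n in ["scene","side","wrist"]:
    c=env.capture(n); np.savez(f"{n}0.npz",**c,); ims.append(c["image"]); print(n,[c[k] for k in c if k not in("image","z_map")],(c["z_map"]>0).mean())
    cv2.imwrite(f"pics/{n}0.png",cv2.cvtColor(c["image"],4))
E
```

```text
{'clock': 0.0, 'qpos': array([-1.21427624e+00,  3.78077345e-01,  7.96560026e-02,  1.27440221e+00,
       -2.47763507e-06,  1.46044759e+00]), 'dq': array([-0.00096006,  0.00048461,  0.00060789, -0.00053551,  0.00033558,
       -0.00011072]), 'joint_torque': array([ 1.55677099e-03, -4.63602769e+01,  2.69874591e+01,  2.10825138e-02,
       -1.65671127e-04,  1.60301937e-05]), 'position': array([ 258.5569043 , -512.86824504,  230.36438076]), 'eef_rot': array([-3.13957749e+00, -2.20785295e-04,  4.66868612e-01]), 'force': array([0.30841961, 0.03346622, 1.12339423]), 'torque': array([ 0.00597386, -0.03056411, -0.01471015]), 'grasp_force': 0.0, 'opening': 1.0000209839335945} 18.700000000000003
scene [56.939415621983805, 275.706492393667, 205.73238824313225, -0.05354077580249807, array([ 1.2576015 ,  2.04671885, -1.10980498]), array([ 274.20364535, -194.00393184, 1713.12087546])] 0.9963350340136055
side [57.09735976026123, 286.21208573736254, 203.49158526388328, -0.07929963172460075, array([ 2.24047507, -0.14841936,  0.03895183]), array([-532.65397938,  136.39884119, 1297.71502125])] 0.9959778911564626
wrist [58.11603600041323, 279.7061056924852, 208.71950751820398, 0.010840556194344965, array([[ 2.62694983e-04, -9.56036491e-01, -2.93247605e-01,
         7.36618175e+01],
       [ 9.99999375e-01,  5.69736049e-04, -9.61622975e-04,
         2.13359006e-01],
       [ 1.08642039e-03, -2.93247170e-01,  9.56036044e-01,
        -1.43530627e+02],
       [ 0.00000000e+00,  0.00000000e+00,  0.00000000e+00,
         1.00000000e+00]])] 0.9960799319727891
```

View pics/scene0.png

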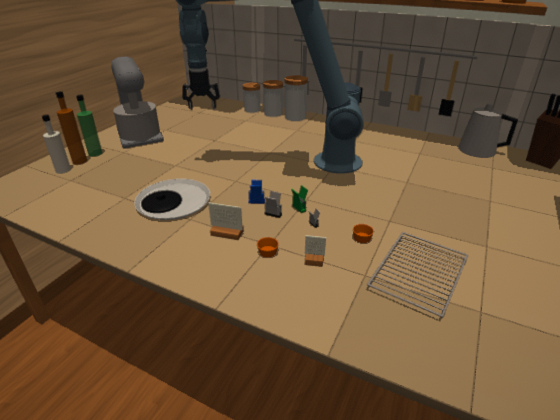

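View pics/side0.png

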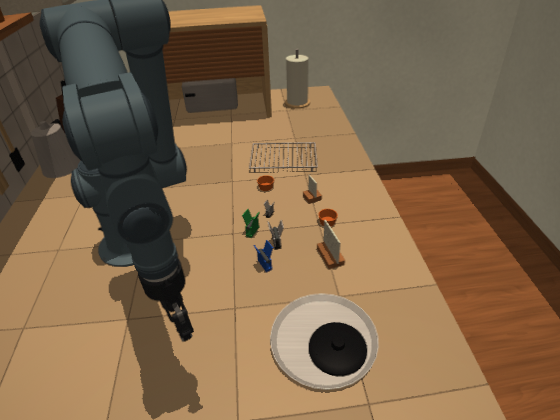

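The scene view shows clip-like things: blue (257,192), large steel (273,204), green (300,199) and small steel (314,218). There are two cards: the wide one at (226,220) and the narrow one at (315,249). In the side view the large steel clip is at (277,234) between blue (265,255) and green (251,223), and the wide card is at (331,245). I choose the large steel clip; next I measure it and check a crop.

```bash
python3 - <<'E'
from h import *
C={n:dict(np.load(f"{n}0.npz")) for n in["scene","side"]}
boxes={"scene":{"clip":(262,190,285,218),"card":(205,200,246,240),"blue":(246,178,267,206),"green":(289,184,311,215)},
"side":{"clip":(268,220,287,250),"card":(314,222,348,268),"blue":(253,240,276,272),"green":(241,208,262,238)}}
for n,c in C.items():
    for k in c: 
        if c[k].ndim==0: c[k]=float(c[k])
    P=cloud(c); hsv=cv2.cvtColor(c["image"],cv2.COLOR_RGB2HSV)
    for o,(a,b,d,e) in boxes[n].items():
        q=P[b:e,a:d]; h=hsv[b:e,a:d]; m=q[...,2]>30
        if o in("clip","card"): m&=h[...,1]<110
        q=q[m]; print(n,o,len(q),"med",np.median(q,0).round(1),"min",np.percentile(q,3,axis=0).round(),"max",np.percentile(q,97,axis=0).round())
        if o=="card":
            p=q[q[:,2]>40]; r=cv2.minAreaRect(p[:,:2].astype(np.float32)); print(r)
            w=np.linalg.svd(p[:,:2]-p[:,:2].mean(0),full_matrices=0)[2][0]; print("edge dir",np.degrees(np.arctan2(w[1],w[0])), "top",np.percentile(p[:,2],99))
a=[cv2.resize(C["scene"]["image"][170:235,200:330],(780,390),interpolation=2),cv2.resize(C["side"]["image"][195:280,230:360],(320,209),interpolation=2)]
im=np.zeros((600,780,3),np.uint8); im[:390]=a[0]; im[390:599,:320]=a[1]
w=np.load("wrist0.npz")["image"]; im[390:600,320:600]=cv2.resize(w,(280,210))
cv2.imwrite("pics/crop1.png",cv2.cvtColor(im,4))
E
```

```text
scene clip 265 med [502.6 -63.3  61.1] min [470. -92.  32.] max [517. -40.  85.]
scene card 705 med [ 658.6 -152.9   74.6] min [ 647. -206.   33.] max [ 670. -103.  114.]
((659.1378173828125, -154.5034637451172), (10.461885452270508, 112.14795684814453), 13.803634643554688)
edge dir 102.2383206573953 top 114.91435829542355
scene blue 246 med [ 457.9 -155.9   62.9] min [ 425. -184.   32.] max [512. -84.  85.]
scene green 224 med [421.2   2.9  57.1] min [395. -27.  32.] max [457.  39.  85.]
side clip 187 med [497.6 -73.7  52. ] min [474. -97.  37.] max [517. -43.  84.]
side card 353 med [ 659.3 -160.6   76.7] min [ 647. -206.   34.] max [ 670. -104.  113.]
((659.3251953125, -154.73089599609375), (7.14902925491333, 114.24639129638672), 11.729697227478027)
edge dir -77.7541899901504 top 113.75087349203336
side blue 248 med [ 456.1 -162.3   49.9] min [ 428. -187.   33.] max [ 475. -133.   84.]
side green 219 med [413.7  -4.3  55.8] min [395. -30.  33.] max [443.  22.  84.]
```

View pics/crop1.png

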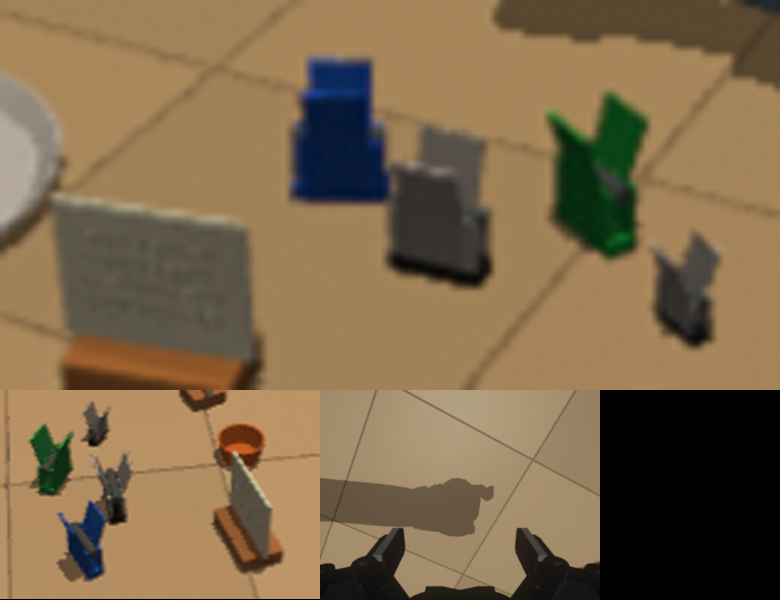

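The close crop confirms the choice: the plain steel larger clip at crop (437,215), scene (273,204), has black lips and is neither blue nor green. The card is at about (659,-155), yaw 12°. Next I move above the clip with the wrist camera.

```bash
cat > plan.py <<'E'
from h import *
def plan(xyz,yaw,n):
    "tool-frame rows from the current pose to TCP xyz, tool straight down with yaw"
    s=env.sense(); p=np.array(s["position"]); y0=s["eef_rot"][2]; dy=(yaw-y0+np.pi)%(2*np.pi)-np.pi
    w=(np.array(xyz)-p)/n; print("from",p.round(1),round(y0,3),"d",(w*n).round(1),"dyaw",round(dy,3))
    for i in range(n):
        a=y0+dy*i/n; tx=np.array([np.cos(a),np.sin(a)]); ty=np.array([np.sin(a),-np.cos(a)])
        print(dict(x=round(float(w[:2]@tx),1),y=round(float(w[:2]@ty),1),z=round(float(-w[2]),1),rz=round(float(-dy/n),4)))
E
python3 -c "
from plan import *
plan([495,-68,215],1.72,15)"
```

```text
from [ 258.6 -513.   230.6] 0.467 d [236.4 445.  -15.6] dyaw 1.253
{'x': 27.4, 'y': -19.4, 'z': 1.0, 'rz': -0.0835}
{'x': 29.0, 'y': -17.0, 'z': 1.0, 'rz': -0.0835}
{'x': 30.3, 'y': -14.6, 'z': 1.0, 'rz': -0.0835}
{'x': 31.4, 'y': -12.0, 'z': 1.0, 'rz': -0.0835}
{'x': 32.3, 'y': -9.3, 'z': 1.0, 'rz': -0.0835}
{'x': 32.9, 'y': -6.6, 'z': 1.0, 'rz': -0.0835}
{'x': 33.4, 'y': -3.8, 'z': 1.0, 'rz': -0.0835}
{'x': 33.6, 'y': -1.0, 'z': 1.0, 'rz': -0.0835}
{'x': 33.5, 'y': 1.8, 'z': 1.0, 'rz': -0.0835}
{'x': 33.3, 'y': 4.6, 'z': 1.0, 'rz': -0.0835}
{'x': 32.8, 'y': 7.3, 'z': 1.0, 'rz': -0.0835}
{'x': 32.1, 'y': 10.0, 'z': 1.0, 'rz': -0.0835}
{'x': 31.1, 'y': 12.7, 'z': 1.0, 'rz': -0.0835}
{'x': 29.9, 'y': 15.2, 'z': 1.0, 'rz': -0.0835}
{'x': 28.6, 'y': 17.7, 'z': 1.0, 'rz': -0.0835}
```

Call:
carry_out([
  {"x": 27.4, "y": -19.4, "z": 1, "rz": -0.0835},
  {"x": 29, "y": -17, "z": 1, "rz": -0.0835},
  {"x": 30.3, "y": -14.6, "z": 1, "rz": -0.0835},
  {"x": 31.4, "y": -12, "z": 1, "rz": -0.0835},
  {"x": 32.3, "y": -9.3, "z": 1, "rz": -0.0835},
])

```text
validation failed for argument at $.in...
```

Call:
carry_out([
  {"x": 32.9, "y": -6.6, "z": 1, "rz": -0.0835},
  {"x": 33.4, "y": -3.8, "z": 1, "rz": -0.0835},
  {"x": 33.6, "y": -1, "z": 1, "rz": -0.0835},
  {"x": 33.5, "y": 1.8, "z": 1, "rz": -0.0835},
  {"x": 33.3, "y": 4.6, "z": 1, "rz": -0.0835},
])

```text
validation failed for argument at $.in...
```

Call:
carry_out([
  {"x": 32.8, "y": 7.3, "z": 1, "rz": -0.0835},
  {"x": 32.1, "y": 10, "z": 1, "rz": -0.0835},
  {"x": 31.1, "y": 12.7, "z": 1, "rz": -0.0835},
  {"x": 29.9, "y": 15.2, "z": 1, "rz": -0.0835},
  {"x": 28.6, "y": 17.7, "z": 1, "rz": -0.0835},
])

```text
validation failed for argument at $.in...
```

Call:
carry_out([
  {"x": 0},
  {"x": 0},
  {"x": 0},
  {"x": 0},
  {"x": 0},
])

```text
validation failed for argument at $.in...
```

```bash
python3 - <<'E'
from h import *
s=env.sense(); c=env.capture("wrist"); np.savez("wrist1.npz",**c)
print(s["clock"],s["position"],s["eef_rot"],s["force"])
cv2.imwrite("pics/wrist1.png",cv2.cvtColor(c["image"],4))
P=cloud(c,s); np.save("P1.npy",P)
m=(P[...,2]>70)&(P[...,2]<90); n,l,st,ce=cv2.connectedComponentsWithStats(m.astype(np.uint8))
for i in range(1,n):
    if st[i,4]>60: q=P[l==i]; print(st[i],q.mean(0).round(1),cv2.minAreaRect(q[:,:2].astype(np.float32)),np.percentile(q[:,2],98))
E
```

```text
0.15 [ 258.57527547 -513.02674989  230.56085292] [-3.14000670e+00 -1.51285605e-04  4.66776770e-01] [ 0.86917509  0.05385766 -0.33337815]
```

View pics/wrist1.png

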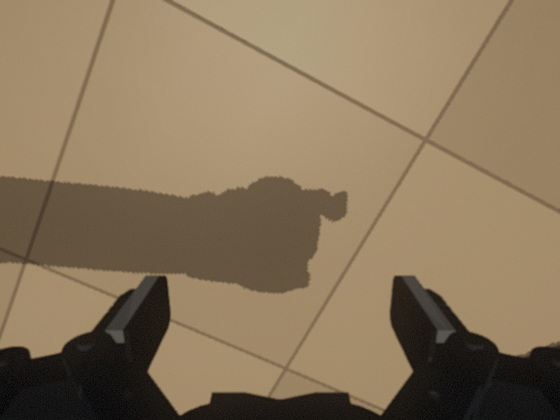

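The moves were refused, so the picture only shows bare table and the fingers. Rows probably need all their fields, so I retry with them filled in.

Call:
carry_out([
  {"rx": 0, "ry": 0, "rz": -0.0835, "x": 27.4, "y": -19.4, "z": 1, "gripper": 1},
  {"rx": 0, "ry": 0, "rz": -0.0835, "x": 29, "y": -17, "z": 1, "gripper": 1},
  {"rx": 0, "ry": 0, "rz": -0.0835, "x": 30.3, "y": -14.6, "z": 1, "gripper": 1},
  {"rx": 0, "ry": 0, "rz": -0.0835, "x": 31.4, "y": -12, "z": 1, "gripper": 1},
  {"rx": 0, "ry": 0, "rz": -0.0835, "x": 32.3, "y": -9.3, "z": 1, "gripper": 1},
])

```text
clock: 0.62
position: [338.0, -363.6, 226.0]
eef_rot: [-3.141, -0.0, 0.888]
force: [1.0, -0.3, 0.3]
opening: 0.999
grasp_force: 0.0
```

Call:
carry_out([
  {"rx": 0, "ry": 0, "rz": -0.0835, "x": 32.9, "y": -6.6, "z": 1, "gripper": 1},
  {"rx": 0, "ry": 0, "rz": -0.0835, "x": 33.4, "y": -3.8, "z": 1, "gripper": 1},
  {"rx": 0, "ry": 0, "rz": -0.0835, "x": 33.6, "y": -1, "z": 1, "gripper": 1},
  {"rx": 0, "ry": 0, "rz": -0.0835, "x": 33.5, "y": 1.8, "z": 1, "gripper": 1},
  {"rx": 0, "ry": 0, "rz": -0.0835, "x": 33.3, "y": 4.6, "z": 1, "gripper": 1},
])

```text
clock: 1.03
position: [417.0, -215.3, 221.2]
eef_rot: [3.142, 0.0, 1.306]
force: [-0.2, -0.4, -0.3]
opening: 1.002
grasp_force: 0.0
```

Call:
carry_out([
  {"rx": 0, "ry": 0, "rz": -0.0835, "x": 32.8, "y": 7.3, "z": 1, "gripper": 1},
  {"rx": 0, "ry": 0, "rz": -0.0835, "x": 32.1, "y": 10, "z": 1, "gripper": 1},
  {"rx": 0, "ry": 0, "rz": -0.0835, "x": 31.1, "y": 12.7, "z": 1, "gripper": 1},
  {"rx": 0, "ry": 0, "rz": -0.0835, "x": 29.9, "y": 15.2, "z": 1, "gripper": 1},
  {"rx": 0, "ry": 0, "rz": -0.0835, "x": 28.6, "y": 17.7, "z": 1, "gripper": 1},
])

```text
clock: 1.45
position: [495.9, -66.9, 216.2]
eef_rot: [-3.141, 0.0, 1.723]
force: [-0.1, -0.7, -0.4]
opening: 0.997
grasp_force: 0.0
```

Call:
carry_out([
  {"rx": 0, "ry": 0, "rz": 0, "x": 0, "y": 0, "z": 0, "gripper": 1},
  {"rx": 0, "ry": 0, "rz": 0, "x": 0, "y": 0, "z": 0, "gripper": 1},
  {"rx": 0, "ry": 0, "rz": 0, "x": 0, "y": 0, "z": 0, "gripper": 1},
  {"rx": 0, "ry": 0, "rz": 0, "x": 0, "y": 0, "z": 0, "gripper": 1},
  {"rx": 0, "ry": 0, "rz": 0, "x": 0, "y": 0, "z": 0, "gripper": 1},
])

```text
clock: 1.87
position: [495.1, -69.7, 216.3]
eef_rot: [-3.141, 0.0, 1.717]
force: [-0.1, 0.4, -0.8]
opening: 1.002
grasp_force: 0.0
```

```bash
cat > look.py <<'E'
from h import *
import sys
n=sys.argv[1]
s=env.sense(); c=env.capture("wrist"); np.savez(f"wrist{n}.npz",**c)
print(s["clock"],s["position"],s["eef_rot"],s["force"],s["opening"])
cv2.imwrite(f"pics/wrist{n}.png",cv2.cvtColor(c["image"],4))
P=cloud(c,s); np.save(f"P{n}.npy",P)
m=(P[...,2]>float(sys.argv[2]))&(P[...,2]<float(sys.argv[3])); N,l,st,ce=cv2.connectedComponentsWithStats(m.astype(np.uint8))
for i in range(1,N):
    if st[i,4]>40: q=P[l==i]; print(st[i],q.mean(0).round(1),cv2.minAreaRect(q[:,:2].astype(np.float32)),np.percentile(q[:,2],98))
E
python3 look.py 2 70 90
```

```text
1.8667 [495.06902322 -69.6902947  216.32288284] [-3.14140636e+00  2.38718153e-04  1.71696700e+00] [-0.08382243  0.43202547 -0.75439959] 1.0023543575716996
[ 141   40   46   55 1018] [401.1   8.7  79.5] ((400.569091796875, 8.393518447875977), (39.777408599853516, 8.938836097717285), 59.0500602722168) 85.52874247710776
[191  79  37  51 545] [434.1 -10.8  81.2] ((433.1413879394531, -11.056816101074219), (39.90755081176758, 8.529423713684082), 59.41334533691406) 85.41116003111956
[247 161  15  54 598] [473.3 -66.8  80. ] ((473.50982666015625, -67.75424194335938), (8.731461524963379, 39.6305046081543), 3.8319969177246094) 85.26149558826967
[296 164  16  55 615] [511.4 -64.2  79.9] ((511.4876403808594, -65.14227294921875), (8.642168045043945, 39.8964958190918), 4.327701568603516) 85.34300427874417
[449 252  20  67 700] [ 648.4 -122.5   80.3] ((648.7440795898438, -124.85555267333984), (4.660758972167969, 52.5736083984375), 7.849255084991455) 89.57575695847679
[220 259  21  49 279] [ 464.4 -148.9   82.4] ((464.0335998535156, -151.56646728515625), (8.30435562133789, 40.40742492675781), 22.296077728271484) 85.30578123595227
[172 269  27  50 706] [ 428.8 -165.7   78.7] ((428.7176513671875, -166.98890686035156), (9.37527847290039, 40.18482208251953), 23.43023681640625) 84.85324245360646
```

View pics/wrist2.png

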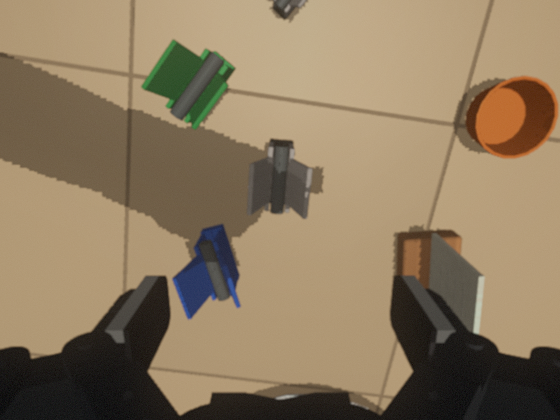

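The wrist view shows the steel clip at (280,185), with handles at (254,188) and (304,190). Green is at (190,85), blue at (215,270) and the card at (455,280). The clip measures: centre (492.5,-66.4), yaw 0.07, handle width 40 ✓, tips at about 83–85 ✓. I descend with tool yaw 1.641.

```bash
python3 -c "
from plan import *
plan([492.5,-66.4,48],1.641,10)" | cut -c1-70 | sed -n '1,3p;6p;11p'
```

```text
from [495.1 -69.7 216.3] 1.717 d [  -2.6    3.3 -168.3] dyaw -0.076
{'x': 0.4, 'y': -0.2, 'z': 16.8, 'rz': 0.0076}
{'x': 0.4, 'y': -0.2, 'z': 16.8, 'rz': 0.0076}
{'x': 0.4, 'y': -0.2, 'z': 16.8, 'rz': 0.0076}
{'x': 0.3, 'y': -0.2, 'z': 16.8, 'rz': 0.0076}
```

Call:
carry_out([
  {"rx": 0, "ry": 0, "rz": 0.015, "x": 0.8, "y": -0.4, "z": 16, "gripper": 1},
  {"rx": 0, "ry": 0, "rz": 0.015, "x": 0.8, "y": -0.4, "z": 16, "gripper": 1},
  {"rx": 0, "ry": 0, "rz": 0.015, "x": 0.7, "y": -0.4, "z": 16, "gripper": 1},
  {"rx": 0, "ry": 0, "rz": 0.015, "x": 0.7, "y": -0.4, "z": 16, "gripper": 1},
  {"rx": 0, "ry": 0, "rz": 0.016, "x": 0.7, "y": -0.4, "z": 16, "gripper": 1},
])

```text
clock: 2.33
position: [492.9, -66.1, 135.8]
eef_rot: [3.141, 0.0, 1.641]
force: [-0.8, 0.3, 0.1]
opening: 1.0
grasp_force: 0.0
```

Call:
carry_out([
  {"rx": 0, "ry": 0, "rz": 0, "x": 0, "y": 0, "z": 0, "gripper": 1},
  {"rx": 0, "ry": 0, "rz": 0, "x": 0, "y": 0, "z": 0, "gripper": 1},
  {"rx": 0, "ry": 0, "rz": 0, "x": 0, "y": 0, "z": 0, "gripper": 1},
  {"rx": 0, "ry": 0, "rz": 0, "x": 0, "y": 0, "z": 0, "gripper": 1},
  {"rx": 0, "ry": 0, "rz": 0, "x": 0, "y": 0, "z": 0, "gripper": 1},
])

```text
clock: 2.75
position: [494.1, -65.6, 137.5]
eef_rot: [3.139, 0.001, 1.643]
force: [0.0, 0.7, -0.1]
opening: 1.003
grasp_force: 0.0
```

```bash
python3 look.py 3 70 90; python3 -c "
from plan import *
plan([492.5,-66.4,48],1.641,5)"|head -2
```

```text
2.75 [494.05055361 -65.61167495 137.48348132] [3.13941142e+00 8.80343690e-04 1.64308328e+00] [ 0.01278734  0.71294525 -0.11126723] 1.0027568458889766
[  77   39   63   77 2215] [401.3   8.7  79.4] ((400.5314636230469, 8.32171630859375), (40.086299896240234, 9.617786407470703), 59.24409484863281) 85.22912731244905
[153  88  45  73 919] [434.8 -10.7  81.8] ((433.31756591796875, -11.133798599243164), (39.868438720703125, 8.525806427001953), 59.472412109375) 85.45992404114904
[ 236  193   19   74 1106] [473.4 -66.6  79.9] ((473.3924865722656, -67.91090393066406), (8.734914779663086, 40.143310546875), 4.485853672027588) 85.1363322540433
[ 303  194   19   73 1100] [511.5 -64.1  79.9] ((511.540283203125, -65.16049194335938), (8.452021598815918, 40.07642364501953), 3.7076375484466553) 85.21941873750505
[ 513  293   30   65 1277] [ 647.1 -117.    79.5] ((648.688720703125, -121.79054260253906), (5.569878578186035, 45.155418395996094), 9.772775650024414) 89.3400200539167
[210 321  31  65 528] [ 464.8 -148.6   81.9] ((466.0044860839844, -150.80165100097656), (7.285244941711426, 41.020904541015625), 28.281740188598633) 85.0767881646752
[ 152  338   37   65 1198] [ 429.9 -167.6   78.4] ((429.2610778808594, -167.9604949951172), (9.482341766357422, 40.26721954345703), 23.4581241607666) 84.85965361664512
from [493.9 -65.5 137.3] 1.643 d [ -1.4  -0.9 -89.3] dyaw -0.002
{'x': -0.2, 'y': -0.3, 'z': 17.9, 'rz': 0.0005}
```

Call:
carry_out([
  {"rx": 0, "ry": 0, "rz": 0, "x": -0.2, "y": -0.2, "z": 18, "gripper": 1},
  {"rx": 0, "ry": 0, "rz": 0, "x": -0.2, "y": -0.2, "z": 18, "gripper": 1},
  {"rx": 0, "ry": 0, "rz": 0, "x": 0, "y": -0.2, "z": 18, "gripper": 1},
  {"rx": 0, "ry": 0, "rz": 0, "x": 0, "y": -0.2, "z": 18, "gripper": 1},
  {"rx": 0, "ry": 0, "rz": 0, "x": 0, "y": 0, "z": 17, "gripper": 1},
])

```text
clock: 3.22
position: [492.8, -65.7, 47.0]
eef_rot: [3.14, 0.0, 1.643]
force: [-0.1, 0.2, 1.2]
opening: 1.002
grasp_force: 0.0
```

Call:
carry_out([
  {"rx": 0, "ry": 0, "rz": 0, "x": 0, "y": 0, "z": 0, "gripper": 0.65},
  {"rx": 0, "ry": 0, "rz": 0, "x": 0, "y": 0, "z": 0, "gripper": 0.6},
  {"rx": 0, "ry": 0, "rz": 0, "x": 0, "y": 0, "z": 0, "gripper": 0.55},
  {"rx": 0, "ry": 0, "rz": 0, "x": 0, "y": 0, "z": 0, "gripper": 0.55},
  {"rx": 0, "ry": 0, "rz": 0, "x": 0, "y": 0, "z": 0, "gripper": 0.55},
], squeeze=30)

```text
clock: 3.63
position: [493.6, -65.9, 48.6]
eef_rot: [3.139, 0.001, 1.643]
force: [-0.5, -0.9, 1.7]
opening: 0.551
grasp_force: 2.9
```

Call:
carry_out([
  {"rx": 0, "ry": 0, "rz": 0, "x": 0, "y": 0, "z": -0.4, "gripper": 0.48},
  {"rx": 0, "ry": 0, "rz": 0, "x": 0, "y": 0, "z": -0.4, "gripper": 0.42},
  {"rx": 0, "ry": 0, "rz": 0, "x": 0, "y": 0, "z": -0.4, "gripper": 0.36},
  {"rx": 0, "ry": 0, "rz": 0, "x": 0, "y": 0, "z": -0.4, "gripper": 0.3},
  {"rx": 0, "ry": 0, "rz": 0, "x": 0, "y": 0, "z": -0.4, "gripper": 0.25},
], squeeze=35)

```text
clock: 4.05
position: [496.4, -66.4, 52.1]
eef_rot: [3.134, 0.002, 1.643]
force: [0.4, -0.2, 0.3]
opening: 0.25
grasp_force: 7.9
```

Call:
carry_out([
  {"rx": 0, "ry": 0, "rz": 0, "x": 0, "y": 0, "z": 0, "gripper": 0.2},
  {"rx": 0, "ry": 0, "rz": 0, "x": 0, "y": 0, "z": 0, "gripper": 0.15},
  {"rx": 0, "ry": 0, "rz": 0, "x": 0, "y": 0, "z": 0, "gripper": 0.15},
  {"rx": 0, "ry": 0, "rz": 0, "x": 0, "y": 0, "z": 0, "gripper": 0.15},
  {"rx": 0, "ry": 0, "rz": 0, "x": 0, "y": 0, "z": 0, "gripper": 0.15},
])

```text
clock: 4.47
position: [495.7, -66.4, 51.9]
eef_rot: [3.135, 0.002, 1.643]
force: [2.0, -0.5, 10.7]
opening: 0.222
grasp_force: 37.7
```

Call:
carry_out([
  {"rx": 0, "ry": 0, "rz": 0, "x": 0, "y": 0, "z": -8, "gripper": 0.15},
  {"rx": 0, "ry": 0, "rz": 0, "x": 0, "y": 0, "z": -15, "gripper": 0.15},
  {"rx": 0, "ry": 0, "rz": 0, "x": 0, "y": 0, "z": -20, "gripper": 0.15},
  {"rx": 0, "ry": 0, "rz": 0, "x": 0, "y": 0, "z": -20, "gripper": 0.15},
  {"rx": 0, "ry": 0, "rz": 0, "x": 0, "y": 0, "z": -20, "gripper": 0.15},
])

```text
clock: 4.88
position: [491.1, -65.3, 133.0]
eef_rot: [-3.139, -0.0, 1.643]
force: [0.4, 0.5, -0.1]
opening: 0.23
grasp_force: 36.7
```

Call:
carry_out([
  {"rx": 0, "ry": 0, "rz": 0, "x": 0, "y": 0, "z": -25, "gripper": 0.15},
  {"rx": 0, "ry": 0, "rz": 0, "x": 0, "y": 0, "z": -25, "gripper": 0.15},
  {"rx": 0, "ry": 0, "rz": 0, "x": 0, "y": 0, "z": -20, "gripper": 0.15},
  {"rx": 0, "ry": 0, "rz": 0, "x": 0, "y": 0, "z": -10, "gripper": 0.15},
  {"rx": 0, "ry": 0, "rz": 0, "x": 0, "y": 0, "z": 0, "gripper": 0.15},
])

```text
clock: 5.3
position: [493.4, -65.9, 214.6]
eef_rot: [3.138, 0.001, 1.643]
force: [1.3, -0.5, -1.7]
opening: 0.225
grasp_force: 36.7
```

```bash
python3 look.py 4 95 118; python3 - <<'E'
from h import *
P=np.load("P4.npy")
m=(P[...,2]>125); N,l,st,ce=cv2.connectedComponentsWithStats(m.astype(np.uint8)); print(st[:6])
s=env.sense(); print(s["position"],s["grasp_force"],s["force"])
E
```

```text
5.3 [493.44654488 -65.93474142 214.62099167] [3.13800639e+00 1.42669692e-03 1.64331711e+00] [ 1.31738788 -0.48496277 -1.70147704] 0.2248498400863486
[ 473  257   20  108 1724] [ 652.  -137.7  106.7] ((653.9035034179688, -141.88601684570312), (5.631982326507568, 88.47726440429688), 12.143094062805176) 113.6521841973422
[[     0      0    560    420 182402]
 [     0    183    560    237  52798]]
[492.65069114 -65.72006279 212.82850095] 36.73471212387085 [ 0.01914827 -0.17229015 -1.50366438]
```

View pics/wrist4.png

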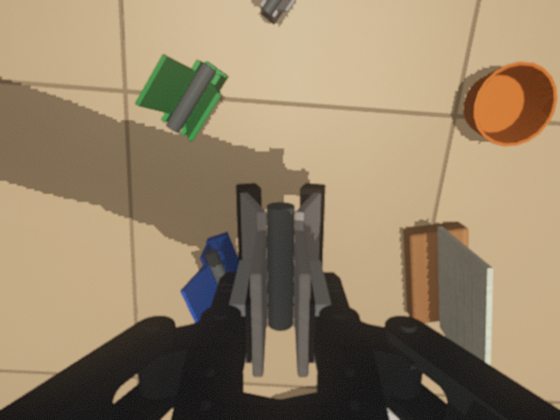

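Wrist view: the clip is held fully open, with the pin from (280,205) to (280,328), lips' ends at (249,190) and (312,190), and the card top edge from (440,230) to (490,355). Next I measure the clip in tool coordinates, then plan.

```bash
python3 - <<'E'
from h import *
c=dict(np.load("wrist4.npz")); 
for k in c:
    if c[k].ndim==0: c[k]=float(c[k])
s0=dict(position=[0,0,0],eef_rot=[0,0,0]); T=cloud(c,s0)  # tool coordinates
def f(n,a,b,d,e,zlo=-60,zhi=90):
    q=T[b:e,a:d].reshape(-1,3); q=q[(q[:,2]<zhi)&(q[:,2]>zlo)]; print(n,len(q),"p2",np.percentile(q,2,axis=0).round(1),"med",np.median(q,0).round(1),"p98",np.percentile(q,98,axis=0).round(1))
f("pin",272,202,289,328)
f("pin top end",272,320,289,330)
f("lipL",235,183,262,200); f("lipR",300,183,326,200)
f("lipL low rows",238,184,260,188); f("hand L",254,330,262,376); f("hand R",297,330,306,376)
E
python3 look.py 5 95 118
```

```text
pin 2138 p2 [-26.9  -4.5   4.5] med [ 3.3 -0.9  5.9] p98 [28.5  2.6 13.1]
pin top end 168 p2 [-29.4  -4.6   4.8] med [-26.7  -0.9   6. ] p98 [-24.1   2.7   7.2]
lipL 403 p2 [ 23.4 -23.6  25.3] med [ 27.7 -16.7  39. ] p98 [ 29.8 -11.   47.6]
lipR 403 p2 [23.3  9.1 25.9] med [27.7 14.9 38.7] p98 [29.8 21.8 47.5]
lipL low rows 83 p2 [ 29.2 -22.2  38.5] med [ 29.6 -17.2  42.5] p98 [ 29.9 -11.7  46.2]
hand L 368 p2 [-19.3  -9.9 -35.7] med [-10.4  -8.6 -34.5] p98 [ -1.7  -7.4 -33.6]
hand R 412 p2 [-19.4   4.8 -35.5] med [-10.5   6.2 -34.4] p98 [ -1.8   7.7 -33. ]
5.35 [492.65069114 -65.72006279 212.82850095] [3.14035011e+00 5.70212470e-04 1.64330991e+00] [ 0.01914827 -0.17229015 -1.50366438] 0.22298035035137662
[ 476  259   20  108 1743] [ 651.8 -137.4  106.6] ((653.8328857421875, -141.74044799804688), (5.666971206665039, 87.15299224853516), 11.731819152832031) 113.72909548821295
```

```bash
cat > card.py <<'E'
from h import *
import sys
def fit(P,mask,zlo=100):
    q=P[mask&(P[...,2]>zlo)&(P[...,2]<118)]
    q=q[(abs(q[:,0]-659)<25)&(abs(q[:,1]+155)<75)]
    vx,vy,x0,y0=cv2.fitLine(q[:,:2].astype(np.float32),cv2.DIST_HUBER,0,.01,.01).ravel()
    if vy<0: vx,vy=-vx,-vy
    d=np.array([vx,vy]); t=(q[:,:2]-[x0,y0])@d; r=(q[:,:2]-[x0,y0])@[vy,-vx]
    a,b=np.percentile(t,[.5,99.5]); e=[np.array([x0,y0])+d*k for k in(a,b)]
    print(len(q),"normal yaw",round(-np.arctan2(vx,vy),4),"ends",e[0].round(1),e[1].round(1),"len",round(b-a,1),"mid",((e[0]+e[1])/2).round(1),"res",np.percentile(r,[2,98]).round(1),"top",np.percentile(q[:,2],98).round(1))
if __name__=="__main__":
    for n in ["scene","side"]:
        c=dict(np.load(f"{n}0.npz"))
        for k in c:
            if c[k].ndim==0: c[k]=float(c[k])
        P=cloud(c); fit(P,np.isfinite(P[...,2]),100); fit(P,np.isfinite(P[...,2]),60)
    for n in "2345":
        P=np.load(f"P{n}.npy"); print("wrist",n); fit(P,np.isfinite(P[...,2]),100);fit(P,np.isfinite(P[...,2]),110)
E
python3 card.py; python3 -c "
from plan import *
plan([660,-154.6,214],1.783,10)"
```

```text
143 normal yaw 0.2092 ends [ 670.2 -207.3] [ 647.7 -101.1] len 108.6 mid [ 659.  -154.2] res [-3.9  3.6] top 115.4
476 normal yaw 0.2128 ends [ 670.6 -207.6] [ 647.4 -100.4] len 109.7 mid [ 659. -154.] res [-3.9  3.6] top 114.6
80 normal yaw 0.2149 ends [ 670.7 -208.3] [ 648.1 -105.1] len 105.6 mid [ 659.4 -156.7] res [-1.8  3.6] top 114.2
248 normal yaw 0.2144 ends [ 670.3 -208.9] [ 646.9 -101.4] len 109.9 mid [ 658.6 -155.1] res [-1.6  3.7] top 113.7
wrist 2
882 normal yaw 0.2056 ends [ 654.1 -149.2] [643.8 -99.8] len 50.5 mid [ 648.9 -124.5] res [-0.9  3.5] top 113.9
431 normal yaw 0.2034 ends [ 654.4 -146.6] [644.7 -99.7] len 48.0 mid [ 649.5 -123.1] res [-1.8  2.7] top 114.1
wrist 3
302 normal yaw 0.1666 ends [ 646.1 -115. ] [643.5 -99.9] len 15.3 mid [ 644.8 -107.4] res [-1.   2.5] top 109.2
from [491.9 -65.5 211.6] 1.643 d [168.1 -89.1   2.4] dyaw 0.14
{'x': -10.1, 'y': 16.1, 'z': -0.2, 'rz': -0.014}
{'x': -10.3, 'y': 16.0, 'z': -0.2, 'rz': -0.014}
{'x': -10.5, 'y': 15.8, 'z': -0.2, 'rz': -0.014}
{'x': -10.8, 'y': 15.7, 'z': -0.2, 'rz': -0.014}
{'x': -11.0, 'y': 15.5, 'z': -0.
[... 204 characters left out ...]
 -0.014}
{'x': -12.0, 'y': 14.7, 'z': -0.2, 'rz': -0.014}Traceback (most recent call last):
  File "card.py", line 18, in <module>
    P=np.load(f"P{n}.npy"); print("wrist",n); fit(P,np.isfinite(P[...,2]),100);fit(P,np.isfinite(P[...,2]),110)
                                                                               ~~~^^^^^^^^^^^^^^^^^^^^^^^^^^^^^
  File "card.py", line 6, in fit
    vx,vy,x0,y0=cv2.fitLine(q[:,:2].astype(np.float32),cv2.DIST_HUBER,0,.01,.01).ravel()
                ~~~~~~~~~~~^^^^^^^^^^^^^^^^^^^^^^^^^^^^^^^^^^^^^^^^^^^^^^^^^^^^^
cv2.error: OpenCV(4.12.0) /io/opencv/modules/imgproc/src/linefit.cpp:50: error: (-215:Assertion failed) count > 0 in function 'fitLine2D_wods'
```

Call:
carry_out([
  {"rx": 0, "ry": 0, "rz": -0.014, "x": -10.1, "y": 16.1, "z": 0, "gripper": 0.15},
  {"rx": 0, "ry": 0, "rz": -0.014, "x": -10.3, "y": 16, "z": 0, "gripper": 0.15},
  {"rx": 0, "ry": 0, "rz": -0.014, "x": -10.5, "y": 15.8, "z": 0, "gripper": 0.15},
  {"rx": 0, "ry": 0, "rz": -0.014, "x": -10.8, "y": 15.7, "z": 0, "gripper": 0.15},
  {"rx": 0, "ry": 0, "rz": -0.014, "x": -11, "y": 15.5, "z": 0, "gripper": 0.15},
])

```text
clock: 5.82
position: [575.7, -110.1, 209.7]
eef_rot: [-3.138, -0.002, 1.714]
force: [0.3, -0.2, -0.8]
opening: 0.225
grasp_force: 36.7
```

Call:
carry_out([
  {"rx": 0, "ry": 0, "rz": -0.014, "x": -11.2, "y": 15.4, "z": 0, "gripper": 0.15},
  {"rx": 0, "ry": 0, "rz": -0.014, "x": -11.4, "y": 15.2, "z": 0, "gripper": 0.15},
  {"rx": 0, "ry": 0, "rz": -0.014, "x": -11.6, "y": 15.1, "z": 0, "gripper": 0.15},
  {"rx": 0, "ry": 0, "rz": -0.014, "x": -11.8, "y": 14.9, "z": 0, "gripper": 0.15},
  {"rx": 0, "ry": 0, "rz": -0.014, "x": -12, "y": 14.7, "z": 0, "gripper": 0.15},
])

```text
clock: 6.23
position: [659.9, -154.5, 209.4]
eef_rot: [-3.138, -0.002, 1.784]
force: [1.1, 0.6, 0.2]
opening: 0.225
grasp_force: 36.7
```

Call:
carry_out([
  {"rx": 0, "ry": 0, "rz": 0, "x": 0, "y": 0, "z": 0, "gripper": 0.15},
  {"rx": 0, "ry": 0, "rz": 0, "x": 0, "y": 0, "z": 0, "gripper": 0.15},
  {"rx": 0, "ry": 0, "rz": 0, "x": 0, "y": 0, "z": 0, "gripper": 0.15},
  {"rx": 0, "ry": 0, "rz": 0, "x": 0, "y": 0, "z": 0, "gripper": 0.15},
  {"rx": 0, "ry": 0, "rz": 0, "x": 0, "y": 0, "z": 0, "gripper": 0.15},
])

```text
clock: 6.65
position: [659.6, -153.9, 212.3]
eef_rot: [-3.141, -0.0, 1.784]
force: [0.8, 0.3, 0.3]
opening: 0.228
grasp_force: 36.7
```

```bash
cat > over.py <<'E'
# card edge relative to the clip, in tool coordinates, from the wrist view
from card import *
n=sys.argv[1]
s=env.sense(); c=env.capture("wrist"); np.savez(f"wrist{n}.npz",**c); im=c["image"].copy()
print(s["clock"],s["position"].round(1),s["eef_rot"].round(4),s["force"].round(1),s["grasp_force"])
P=cloud(c,s); fit(P,np.isfinite(P[...,2]),100)
T=cloud(c,dict(position=[0,0,0],eef_rot=[0,0,0])); hz=s["position"][2]
h=hz-T[...,2]; m=(h>109)&(h<118)&(abs(T[...,1])<25)&(abs(T[...,0])<75)
q=T[m]; v=cv2.fitLine(q[:,:2].astype(np.float32),cv2.DIST_HUBER,0,.01,.01).ravel()
sl=v[1]/v[0]; print("card in tool: n",len(q),"y at x=0",round(v[3]-sl*v[2],2),"slope",round(sl,4),"x range",np.percentile(q[:,0],[1,99]).round(1),"y band",np.percentile(q[:,1]-v[3]-sl*(q[:,0]-v[2]),[3,97]).round(1),"z",np.percentile(q[:,2],[2,50]).round(1))
l=T[(T[...,2]>25)&(T[...,2]<60)&(abs(T[...,0])<32)&(abs(T[...,1])<30)]
for sg in(-1,1):
    a=l[l[:,1]*sg>6]; print("lip",sg,len(a), np.percentile(a,[2,98],axis=0).round(1).tolist())
cv2.imwrite(f"pics/wrist{n}.png",cv2.cvtColor(im,4))
E
python3 over.py 6
```

```text
6.65 [ 659.6 -153.9  212.3] [-3.1409e+00 -4.0000e-04  1.7835e+00] [0.8 0.3 0.3] 36.72749161720276
471 normal yaw 0.2044 ends [ 655.7 -149. ] [ 645.6 -100. ] len 50.0 mid [ 650.6 -124.5] res [-1.8  1.7] top 114.3
card in tool: n 465 y at x=0 -2.9 slope 0.0107 x range [ 5.8 55.6] y band [-1.7  1.8] z [98.1 99.5]
lip -1 993 [[-8.6, -23.9, 25.5], [29.9, -11.4, 46.9]]
lip 1 1003 [[-8.9, 9.1, 25.6], [29.9, 22.0, 47.0]]
```

View pics/wrist6.png

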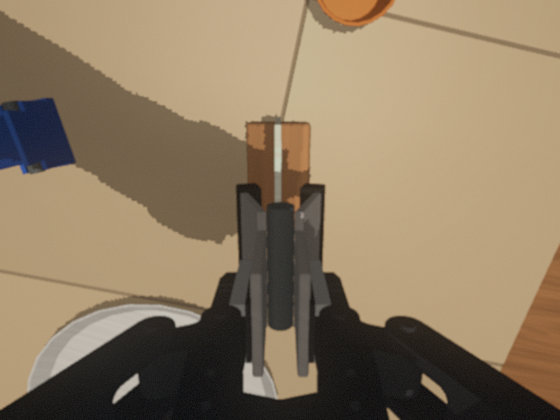

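The view shows the card's top edge as a strip from (279,125) to (276,205), between the open lips at (249,190) and (312,190). It is slightly left of centre, about 2 mm. I correct part of that and come closer.

Call:
carry_out([
  {"rx": 0, "ry": 0, "rz": 0.006, "x": 0, "y": -0.8, "z": 8, "gripper": 0.15},
  {"rx": 0, "ry": 0, "rz": 0, "x": 0.2, "y": -0.7, "z": 10, "gripper": 0.15},
  {"rx": 0, "ry": 0, "rz": 0, "x": 0, "y": 0, "z": 10, "gripper": 0.15},
  {"rx": 0, "ry": 0, "rz": 0, "x": 0, "y": 0, "z": 4, "gripper": 0.15},
  {"rx": 0, "ry": 0, "rz": 0, "x": 0, "y": 0, "z": 0, "gripper": 0.15},
])

```text
clock: 7.12
position: [657.7, -154.2, 178.4]
eef_rot: [-3.139, -0.002, 1.777]
force: [0.0, 0.2, -0.8]
opening: 0.223
grasp_force: 36.7
```

Call:
carry_out([
  {"rx": 0, "ry": 0, "rz": 0, "x": 0, "y": 0, "z": 0, "gripper": 0.15},
  {"rx": 0, "ry": 0, "rz": 0, "x": 0, "y": 0, "z": 0, "gripper": 0.15},
  {"rx": 0, "ry": 0, "rz": 0, "x": 0, "y": 0, "z": 0, "gripper": 0.15},
  {"rx": 0, "ry": 0, "rz": 0, "x": 0, "y": 0, "z": 0, "gripper": 0.15},
  {"rx": 0, "ry": 0, "rz": 0, "x": 0, "y": 0, "z": 0, "gripper": 0.15},
])

```text
clock: 7.53
position: [659.2, -154.7, 180.8]
eef_rot: [3.141, 0.001, 1.777]
force: [0.2, -0.4, -0.1]
opening: 0.22
grasp_force: 36.7
```

```bash
python3 over.py 7; python3 - <<'E'
from h import *
# side/scene view of the held clip: lip and card top heights
for n in["scene","side"]:
    c=env.capture(n); P=cloud(c); np.save(f"P7{n}.npy",P)
    cv2.imwrite(f"pics/{n}7.png",cv2.cvtColor(c["image"],4))
    o=np.array([659,-154.6]); a=.21; t=(P[...,:2]-o)@[-np.sin(a),np.cos(a)]; r=(P[...,:2]-o)@[np.cos(a),np.sin(a)]
    m=(abs(t)<34)&(abs(r)<30)&(P[...,2]>118)&(P[...,2]<150)
    for lo in range(118,150,4):
        k=m&(P[...,2]>=lo)&(P[...,2]<lo+4); print(n,lo,k.sum(), (np.percentile(r[k],[3,97]).round(1),np.percentile(t[k],[3,97]).round(1)) if k.sum()>3 else "")
E
```

```text
7.5333 [ 659.2 -154.7  180.8] [3.1408e+00 5.0000e-04 1.7773e+00] [ 0.2 -0.4 -0.1] 36.730762124061584
529 normal yaw 0.2045 ends [ 653.7 -141.3] [ 645.2 -100.1] len 42.1 mid [ 649.4 -120.7] res [-1.7  1.7] top 114.1
card in tool: n 522 y at x=0 -2.73 slope 0.002 x range [14.5 56.3] y band [-1.7  1.7] z [66.7 67.9]
lip -1 982 [[-8.2, -24.0, 25.8], [29.9, -11.4, 47.2]]
lip 1 1000 [[-9.2, 9.1, 25.5], [29.8, 22.0, 46.9]]
scene 118 0 
scene 122 0 
scene 126 1 
scene 130 7 (array([-9.3, 21.3]), array([-24.7,  25.8]))
scene 134 25 (array([-20.2,  24.6]), array([-26.8,  28.6]))
scene 138 33 (array([-13.8,  25.8]), array([-28.5,  29.1]))
scene 142 29 (array([-17.2,  23. ]), array([-22.3,  27.8]))
scene 146 29 (array([-16.4,  23.5]), array([-27.3,  26.8]))
side 118 0 
side 122 0 
side 126 0 
side 130 14 (array([-20.9,  23.5]), array([-31.8,   5.7]))
side 134 25 (array([-21.7,  19. ]), array([-33.3,  24.4]))
side 138 31 (array([-20.7,  19.6]), array([-31.4,  12. ]))
side 142 26 (array([-19.6,  20.7]), array([-30.1,  25.4]))
side 146 17 (array([-17.7,  16. ]), array([-28.8,  22.6]))
```

Call:
carry_out([
  {"rx": 0, "ry": 0, "rz": 0.002, "x": 0.5, "y": -0.9, "z": 0, "gripper": 0.15},
  {"rx": 0, "ry": 0, "rz": 0, "x": 0, "y": -0.8, "z": 3, "gripper": 0.15},
  {"rx": 0, "ry": 0, "rz": 0, "x": 0, "y": 0, "z": 3, "gripper": 0.15},
  {"rx": 0, "ry": 0, "rz": 0, "x": 0, "y": 0, "z": 2, "gripper": 0.15},
  {"rx": 0, "ry": 0, "rz": 0, "x": 0, "y": 0, "z": 0, "gripper": 0.15},
])

```text
clock: 8.1
position: [656.6, -154.3, 171.3]
eef_rot: [-3.14, -0.001, 1.775]
force: [-0.6, -0.2, -1.5]
opening: 0.225
grasp_force: 36.7
```

Call:
carry_out([
  {"rx": 0, "ry": 0, "rz": 0, "x": 0, "y": 0, "z": 0, "gripper": 0.15},
  {"rx": 0, "ry": 0, "rz": 0, "x": 0, "y": 0, "z": 0, "gripper": 0.15},
  {"rx": 0, "ry": 0, "rz": 0, "x": 0, "y": 0, "z": 0, "gripper": 0.15},
  {"rx": 0, "ry": 0, "rz": 0, "x": 0, "y": 0, "z": 0, "gripper": 0.15},
  {"rx": 0, "ry": 0, "rz": 0, "x": 0, "y": 0, "z": 0, "gripper": 0.15},
])

```text
clock: 8.52
position: [657.3, -154.5, 172.5]
eef_rot: [3.141, 0.0, 1.775]
force: [0.1, -0.6, -1.2]
opening: 0.224
grasp_force: 36.7
```

```bash
python3 over.py 8
```

```text
8.5167 [ 657.3 -154.5  172.5] [3.1413e+00 3.0000e-04 1.7753e+00] [ 0.1 -0.6 -1.2] 36.73046350479126
586 normal yaw 0.2149 ends [ 653.3 -138.3] [ 645.  -100.2] len 39.1 mid [ 649.2 -119.3] res [-2.   2.1] top 114.1
card in tool: n 572 y at x=0 -0.35 slope -0.0065 x range [17.  55.6] y band [-2.1  1.8] z [58.3 59.6]
lip -1 990 [[-8.6, -23.9, 25.6], [29.8, -11.5, 47.1]]
lip 1 999 [[-9.2, 9.1, 25.7], [29.9, 22.0, 46.8]]
```

Call:
carry_out([
  {"rx": 0, "ry": 0, "rz": -0.002, "x": 0, "y": 0.4, "z": 2, "gripper": 0.15},
  {"rx": 0, "ry": 0, "rz": 0, "x": 0, "y": 0, "z": 3, "gripper": 0.15},
  {"rx": 0, "ry": 0, "rz": 0, "x": 0, "y": 0, "z": 3, "gripper": 0.15},
  {"rx": 0, "ry": 0, "rz": 0, "x": 0, "y": 0, "z": 3, "gripper": 0.15},
  {"rx": 0, "ry": 0, "rz": 0, "x": 0, "y": 0, "z": 3, "gripper": 0.15},
])

```text
clock: 8.98
position: [657.3, -154.3, 157.7]
eef_rot: [-3.141, -0.0, 1.777]
force: [-0.5, 0.8, -0.7]
opening: 0.222
grasp_force: 36.7
```

Call:
carry_out([
  {"rx": 0, "ry": 0, "rz": 0, "x": 0, "y": 0, "z": 3, "gripper": 0.15},
  {"rx": 0, "ry": 0, "rz": 0, "x": 0, "y": 0, "z": 3, "gripper": 0.15},
  {"rx": 0, "ry": 0, "rz": 0, "x": 0, "y": 0, "z": 3, "gripper": 0.15},
  {"rx": 0, "ry": 0, "rz": 0, "x": 0, "y": 0, "z": 3, "gripper": 0.15},
  {"rx": 0, "ry": 0, "rz": 0, "x": 0, "y": 0, "z": 2.5, "gripper": 0.15},
])

```text
clock: 9.4
position: [657.5, -154.4, 143.4]
eef_rot: [-3.141, 0.0, 1.777]
force: [0.5, 1.0, -0.8]
opening: 0.221
grasp_force: 36.7
```

Call:
carry_out([
  {"rx": 0, "ry": 0, "rz": 0, "x": 0, "y": 0, "z": 0, "gripper": 0.15},
  {"rx": 0, "ry": 0, "rz": 0, "x": 0, "y": 0, "z": 0, "gripper": 0.15},
  {"rx": 0, "ry": 0, "rz": 0, "x": 0, "y": 0, "z": 0, "gripper": 0.15},
  {"rx": 0, "ry": 0, "rz": 0, "x": 0, "y": 0, "z": 0, "gripper": 0.15},
  {"rx": 0, "ry": 0, "rz": 0, "x": 0, "y": 0, "z": 0, "gripper": 0.15},
])

```text
clock: 9.82
position: [657.7, -154.5, 144.1]
eef_rot: [3.141, 0.0, 1.777]
force: [-0.5, -0.5, -1.0]
opening: 0.222
grasp_force: 36.7
```

```bash
python3 over.py 9; python3 - <<'E'
from h import *
a=cv2.imread("pics/wrist9.png"); im=np.zeros((600,800,3),np.uint8); im[:420,:560]=a
for i,(n,u,v) in enumerate([("scene",226,200),("side",335,235)]):
    c=env.capture(n); k=c["image"][v-45:v+45,u-45:u+45]; im[i*240:i*240+240,560:800]=cv2.cvtColor(cv2.resize(k,(240,240),interpolation=2),4)
cv2.imwrite("pics/final.png",im)
E
```

```text
9.8167 [ 657.7 -154.5  144.1] [3.1412e+00 4.0000e-04 1.7773e+00] [-0.5 -0.5 -1. ] 36.73046350479126
2075 normal yaw 0.2138 ends [ 668.7 -206.5] [ 645.6 -100.1] len 108.8 mid [ 657.1 -153.3] res [-21.9  21.2] top 117.4
card in tool: n 1203 y at x=0 -1.1 slope -0.0029 x range [-53.   55.6] y band [-18.8  19. ] z [26.4 31.1]
lip -1 990 [[-8.5, -23.9, 25.8], [29.9, -11.4, 46.9]]
lip 1 1005 [[-9.2, 9.1, 25.6], [29.9, 21.9, 46.7]]
```

View pics/final.png

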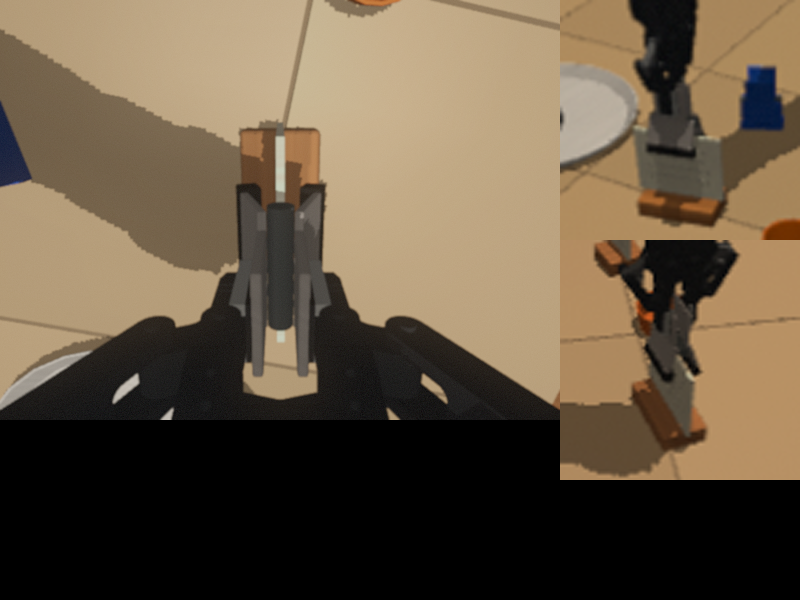

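The final view shows the card edge at (280,130–200) and (280,336), centred between the lips at (249,190) and (313,190). In the scene crop the lips sit well below the top edge and mid-card. The measured centring is within about 1 mm, and the lips are about 17 mm below the edge.

```bash
python3 -c "
from station import env
print(env.sign_off())"
```

```text
the job is handed in; nothing more can be done
None
```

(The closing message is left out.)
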